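# Fetch the tipped spice jar off the lazy Susan and bed it in the sloping rack

## Robot

A 7-joint arm with a two-finger parallel gripper is mounted at the origin on the work surface. World frame = base frame: x ahead of the robot, y to its left, z up, the work surface at z = 0. Lengths are in m, angles in rad, forces in N, time in s.
With the tool pointing down it reaches from about 0.375 to 0.925 m from the base axis. Payload 3.1 kg.
Tool frame: the origin (TCP) lies between the finger pads; the fingertips stand 19 mm ahead of it and the grasp point (between the pads) is the TCP; z points along the fingers, y is the line along which they close (so a half turn about z gives the same grasp; the last joint's range is limited). The gripper opens to 85 mm and grips with 20 to 120 N. Pads are 22 mm wide; open, the fingers measure 114 mm over their backs; the gripper's body (76 mm by 85 mm) begins 54 mm behind the grasp point. The pads swing forward as they close: fully open they stand 13 mm farther back than shut.
Start: joints at [1.206, 0.383, 0.044, 1.598, -0.018, 1.161, -0.05], TCP at [0.171, -0.627, 0.25] pointing down, gripper open.
Joint ranges: [-2.61, 2.61], [-0.41, 2.15], [-1.48, 1.57], [0, 2.5], [-1.57, 4.71], [0.05, 1.97], [-2.85, 2.85]. Speed limits (rad/s): [2.79, 2.79, 3.14, 3.14, 3.14, 3.14, 3.14].

## Interface

Orientations are given as a unit quaternion [x, y, z, w].
In Python, from bench import move_ptp, movel, move_j, move_gripper, pause, inverse_kinematics, read_camera, camera_params, MotionError, sign_off, look_for, tip_of, read_time_s, read_qpos, read_joint_vel, read_effort, read_eef_pos, read_tcp_rot, read_ft_force, read_ft_torque, read_finger_gap, read_grasp_force gives the robot as it stands. Calls block until the motion is done:
- move_ptp(position, orientation): joint-space move of the TCP to a pose.
- movel(position, orientation=None, speed=0.15): straight line of the TCP; orientation=None keeps the orientation; speed is the mean speed in m/s.
- move_j(angles): joint-space move.
- move_gripper(opening, effort=None): finger opening in m; effort is the grip in N (None keeps the last); returns when the fingers have stopped.
- pause(seconds).
- inverse_kinematics(position, orientation): joint angles nearest the present ones, or None.
- read_camera(name): name is "side" or "top"; returns the picture (400x640x3 uint8, red, green, blue); there is no depth.
- camera_params(name): a dict with "K" (3x3 intrinsics, pixels), "camera_from_world" (4x4, takes a point from world to camera coordinates). Camera axes: x right, y down, z forward; pixel columns grow to the right and rows downward; lengths in m; the calibration is good to about 2 mm. A picture is of the moment at which its call begins. camera_params takes no time and is no camera call.
A pose or a line that the arm cannot do raises MotionError and nothing moves.
- sign_off(): hands the job in; it is judged then, once.
Trained networks look in the newest picture that a camera, given by its name, has taken for a name from the list of things; names that differ only in an ending like _2 or _b are one class to them, and where a whole thing is asked for, a point or a joint stands for the part that bears it (a point fixed in the world has none). Each returns a list of dicts, best first, with "confidence" (0 to 1); they miss things now and then, are a little off and sometimes report something else, mostly with a low value. They report only what shows in the picture. A call takes as long as a camera call. They do not tell look-alikes from the thing itself.
- look_for(camera, name): "at" ([column, row] in pixels, amid what is visible of it).
- tip_of(camera, name): "at" ([column, row] in pixels: a listed point, or the origin of a listed thing).
Readings, each from a call of its own:
- read_time_s(): time.
- read_qpos(): joint angles.
- read_joint_vel(): joint speeds.
- read_effort(): joint torques, N m.
- read_eef_pos(): TCP position.
- read_tcp_rot(): TCP orientation.
- read_ft_force(): force on the tool from outside, world axes, zero at the start.
- read_ft_torque(): the same for the moment, N m.
- read_finger_gap(): finger opening in m.
- read_grasp_force(): force on a finger pad.
Only numpy, scipy, OpenCV 4.12 (cv2) and the standard library are available. Lean on these libraries where they do the work, as an engineer would, in place of code of your own. Each camera call takes 0.05 s, during which the arm holds its last target. There are 200 camera calls.

## Task

One spice jar has fallen over on the freely spinning lazy Susan: lift it off, without toppling what stands there or setting the turntable whirling, and lay it lid-up in the empty middle groove of the sloping wooden rack. While still holding it, push it gently down the groove until you feel its foot bear on the wooden end block, wherever that has been set, then let go so that it stays bedded there against the block. Leave the jars already in the rack alone.

Things in the scene. Friction and masses are not known exactly. Their poses are not given: they have to be found in the camera images.
- jar: the tipped jar, to be moved: a glass cylinder 44 mm in diameter and 70 mm long with a flip-top lid 40 mm in diameter and 22 mm long on its +x end (92 mm long in all, 110 to 220 g). Its x axis runs along the jar from foot to lid, level at the start. The origin lies on the jar's skin, below the middle of its length, 22 mm off the axis, and goes round if the jar rolls: use jar_mid. The other jars are alike
- jar_mid (a point): on the jar's axis, half-way along its length (46 mm from the foot's face and from the lid's face); the glass reaches from 46 mm on the foot side to 24 mm on the lid side
- jar_lid (a point): centre of the lid's outer face, on the jar's axis, 46 mm from jar_mid
- susan: foot of the lazy Susan, fixed to the counter, which differs in place and yaw; origin on the counter at the spin axis. The round wooden plate on it is about 316 mm across, its upper face 27 mm above the counter, with a rim 6 mm wide that stands 8 mm above that face
- turntable (a joint): angle of the plate, which spins freely with almost no friction, about the vertical (rad), 0 at the start, anticlockwise from above is positive
- rack: the sloping jar rack, fixed to the counter, which differs in place and yaw; base board 170 mm (x) by 250 mm (y), origin at its centre on the counter, x horizontally towards the high end. Three V grooves 128 mm long, 80 mm apart along y, rise towards +x at 0.5 rad (28.6 degrees); the outer two hold jars, the middle one is empty
- groove: the middle groove: two wooden slats, 35 degrees either side of flat. x points up the groove along its 0.5 rad slope, y across, z square to the groove. Origin: on the line on which the jar's axis lies when bedded, 26.9 mm above the V's bottom line, and where jar_mid comes if the end block is at its lowest setting. The slats reach from x = -52 to +76 mm; their upper edges lie 17 mm either side and 15 mm below the origin (along z)
- ledge: fixed low-end ledge with the middle groove's end block; axes as groove. The block (30 mm wide, top 3 mm below the groove's axis line) was left on its stiff slide at an unreported setting: its face is at x = -46 to -21 mm, so jar_mid ends near x = 0 to 25 mm. Its sprung cork face gives 5 mm at 1.2 N/mm, then is hard. The jar will not slide down to it by itself
- jar_b: standing jar on the lazy Susan, 92 mm tall, 44 mm in diameter; origin under its centre; leave standing
- jar_c: another standing jar on the lazy Susan, same size; origin under its centre; leave standing
- cellar: white ceramic salt cellar on the lazy Susan, 56 mm in diameter, 58 mm tall; origin under its centre; leave standing
- jar_d: jar lying in the outer groove on the rack's +y side, its skin 36 mm from that of a jar in the middle groove; origin on its skin under the middle; leave alone
- jar_e: jar lying in the outer groove on the rack's -y side, likewise; leave alone
Things that resemble listed ones, but are neither listed nor needed, are in the scene too. Leave any blue look-alike of the jar alone.

How it is judged:
On the way, in this order (a step that is already met when the one before it is completed fails the run):
1. the tipped jar is held by the gripper, lifted clear of the lazy Susan (height (world z) of jar_mid above 0.09 m and contact force between jar and the fingers above 0.5 N and contact force between jar and susan below 0.01 N), for 0.2 s.
2. lying in the middle groove, lid up, and still held, the jar's foot is pushed against the end block with at least 1.5 N (angle between the x axis of jar and the x axis of groove, either way round below 0.1 rad and x of jar_lid in the frame of groove above 0.03 m and x of jar_mid in the frame of groove between -0.01 and 0.031 m and y of jar_mid in the frame of groove between -0.006 and 0.006 m and z of jar_mid in the frame of groove between -0.006 and 0.006 m and contact force between jar and the fingers above 0.5 N and contact force between jar and ledge above 1.5 N), for 0.15 s.
At the end, for the whole second after the job is handed in: Jar released and at rest in the middle groove, lid uphill, axis within 0.1 rad of it, bedded within 6 mm, its foot touching the end block; both standing jars and the salt cellar upright (tilt under 0.35 rad) on the lazy Susan; the rack's other jars moved under 20 mm (angle between the x axis of jar and the x axis of groove, either way round below 0.1 rad and x of jar_lid in the frame of groove above 0.03 m and x of jar_mid in the frame of groove between -0.01 and 0.031 m and y of jar_mid in the frame of groove between -0.006 and 0.006 m and z of jar_mid in the frame of groove between -0.006 and 0.006 m and contact force between jar and ledge above 0.02 N and linear speed of jar below 0.02 m/s and angular speed of jar below 0.3 rad/s and contact force between jar and the fingers below 0.01 N and not (angle between any of jar_b, jar_c, cellar's own z axis and vertical above 0.35 rad or height (world z) of any of jar_b, jar_c, cellar below 0.02 m) and not (distance of any of jar_d, jar_e from where it was at the start of the episode above 0.02 m)).
It fails at once if a standing jar or the salt cellar topples or leaves the lazy Susan (angle between any of jar_b, jar_c, cellar's own z axis and vertical above 0.35 rad or height (world z) of any of jar_b, jar_c, cellar below 0.02 m).
It fails at once if a jar in the rack is displaced by over 20 mm (distance of any of jar_d, jar_e from where it was at the start of the episode above 0.02 m).
It fails at once if the turntable is set whirling (over 3 rad/s) (velocity of joint turntable above 3 rad/s or velocity of joint turntable below -3 rad/s).
It fails at once if the jar is pressed with over 20 N on the end block, or over 40 N on the turntable or groove (contact force between jar and ledge above 20 N or contact force between jar and groove above 40 N or contact force between jar and susan above 40 N).
It also fails if it takes over 45 s, if anything falls off the work surface, if the arm or the gripper's body presses on something with over 40 N, if the wrist force passes 120 N, or if a joint passes its speed limit or range.

## Working session

There is one attempt and no reset: what is moved stays moved. The work goes in short steps, each a Python script; the robot and the scene stay as the last script left them, time stands still between calls to the robot, and variables do not carry over. Pictures are saved under pics/ and viewed, at most 10 in all, crops included, and the job is handed in when it is done.

```bash
mkdir -p pics; ls; cat > h.py <<'E'
from bench import *
import numpy as np, cv2
from scipy.spatial.transform import Rotation as R
def proj(c,p):
    P=camera_params(c);q=P["camera_from_world"]@np.append(p,1);u=P["K"]@q[:3];return u[:2]/u[2]
def ray(c,px):
    P=camera_params(c);T=np.linalg.inv(P["camera_from_world"]);d=T[:3,:3]@np.linalg.solve(P["K"],[px[0],px[1],1]);return T[:3,3],d
def onz(c,px,z):
    o,d=ray(c,px);return o+d*(z-o[2])/d[2]
def tri(a,pa,b,pb):
    A=[];r=[]
    M=np.zeros((3,3));v=np.zeros(3)
    for c,p in((a,pa),(b,pb)):
        o,d=ray(c,p);d=d/np.linalg.norm(d);Q=np.eye(3)-np.outer(d,d);M+=Q;v+=Q@o
    return np.linalg.solve(M,v)
E
python3 - <<'E'
from h import *
for c in("side","top"):
    im=read_camera(c);cv2.imwrite(f"pics/{c}0.png",im[:,:,::-1])
    print(c,np.round(ray(c,(320,200)),3).tolist(),camera_params(c)["K"][0,0])
    for n in("jar","susan","rack","groove","ledge","cellar"):
        print(n,"L",[(np.round(d["at"]).tolist(),round(d["confidence"],2)) for d in look_for(c,n)])
    for n in("jar_mid","jar_lid","jar","susan","rack","groove","ledge","cellar","jar_b"):
        print(n,"T",[(np.round(d["at"],1).tolist(),round(d["confidence"],2)) for d in tip_of(c,n)])
E
```

```text
pics
side [[0.029, 0.72, 1.047], [0.305, -0.585, -0.751]] 472.4494710098452
jar L [([315.0, 291.0], 0.94), ([421.0, 176.0], 0.92), ([331.0, 174.0], 0.86), ([243.0, 269.0], 0.73), ([283.0, 154.0], 0.72), ([258.0, 221.0], 0.67), ([306.0, 146.0], 0.56)]
susan L [([320.0, 175.0], 0.87)]
rack L [([245.0, 257.0], 0.68)]
groove L [([238.0, 246.0], 0.81)]
ledge L [([267.0, 258.0], 0.75)]
cellar L [([321.0, 139.0], 0.57)]
jar_mid T [([333.0, 173.7], 0.75), ([422.0, 175.9], 0.71), ([315.3, 293.3], 0.64)]
jar_lid T [([325.6, 184.9], 0.86), ([436.4, 171.5], 0.72), ([322.8, 307.0], 0.62)]
jar T [([256.1, 223.2], 0.87), ([332.1, 180.6], 0.83), ([282.6, 164.5], 0.69), ([237.1, 275.7], 0.65), ([420.6, 183.6], 0.59), ([305.6, 156.2], 0.57)]
susan T [([237.8, 273.6], 0.53)]
rack T [([246.5, 259.4], 0.9)]
groove T [([248.3, 245.6], 0.8), ([282.7, 164.1], 0.75), ([307.0, 157.0], 0.22)]
ledge T [([247.8, 245.4], 0.77)]
cellar T [([317.1, 143.0], 0.75)]
jar_b T [([256.1, 223.2], 0.87), ([332.1, 180.6], 0.83), ([282.6, 164.5], 0.69), ([237.1, 275.7], 0.65), ([420.6, 183.6], 0.59), ([305.6, 156.2], 0.57)]
t
[... 532 characters left out ...]
0.56)]
jar_lid T [([236.5, 252.7], 0.9), ([462.0, 287.1], 0.78), ([366.7, 181.2], 0.69), ([226.7, 166.2], 0.33)]
jar T [([225.2, 167.8], 0.96), ([399.6, 146.7], 0.95), ([249.7, 240.6], 0.93), ([282.7, 152.5], 0.86), ([381.5, 188.1], 0.69), ([441.8, 277.3], 0.62), ([374.6, 124.6], 0.59), ([391.9, 170.3], 0.29)]
susan T [([391.9, 171.6], 0.9)]
rack T [([251.8, 167.3], 0.72), ([222.1, 163.4], 0.7)]
groove T [([256.5, 158.7], 0.86)]
ledge T [([251.3, 160.0], 0.77)]
cellar T [([428.5, 144.3], 0.58)]
jar_b T [([225.2, 167.8], 0.96), ([399.6, 146.7], 0.95), ([249.7, 240.6], 0.93), ([282.7, 152.5], 0.86), ([381.5, 188.1], 0.69), ([441.8, 277.3], 0.62), ([374.6, 124.6], 0.59), ([391.9, 170.3], 0.29)]
```

```bash
python3 - <<'E'
import cv2
a=cv2.imread("pics/top0.png")[90:310,190:490];cv2.imwrite("pics/topc.png",cv2.resize(a,(800,586),interpolation=cv2.INTER_CUBIC))
a=cv2.imread("pics/side0.png")[100:325,180:480];cv2.imwrite("pics/sidec.png",cv2.resize(a,(800,600),interpolation=cv2.INTER_CUBIC))
E
```

```text
(no output)
```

View pics/topc.png

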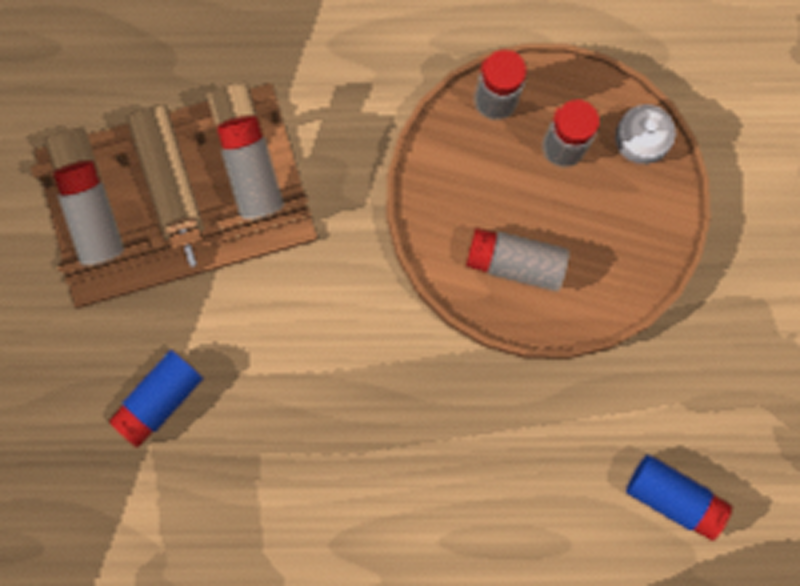

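View pics/sidec.png

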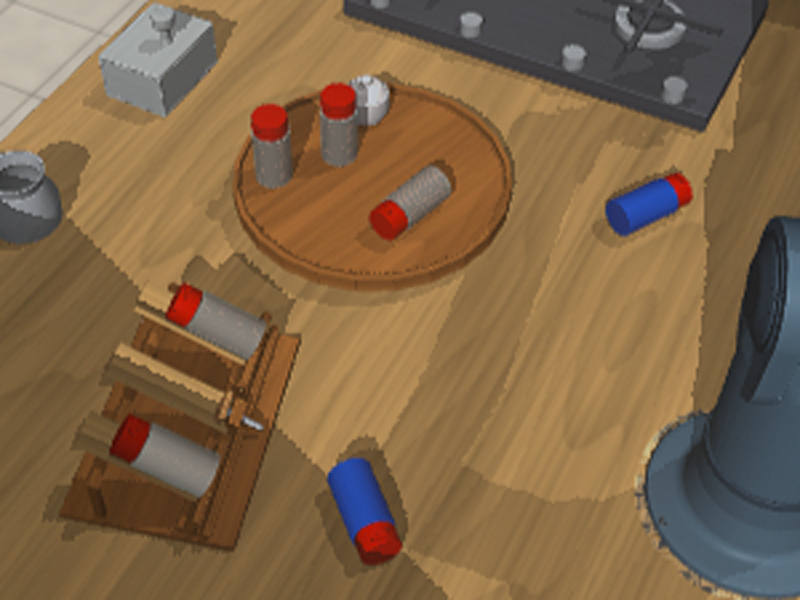

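The jar to move is the grey one on the turntable: lid face at about (366,183) and foot at about (402,193) in the top picture. The two blue jars are decoys. The empty groove lies between the rack's two grey jars, its block at about top (259,177). I'll zoom in on the rack and jar to fit their poses.

```bash
python3 - <<'E'
import cv2,numpy as np
def crop(f,x,y,w,h,s,o):
    a=cv2.resize(cv2.imread(f)[y:y+h,x:x+w],None,fx=s,fy=s,interpolation=cv2.INTER_CUBIC)
    for i in range(0,w,10):
        cv2.line(a,(i*s,0),(i*s,6 if i%50 else 14),(0,255,255),1); 
        if i%20==0: cv2.putText(a,str(x+i),(i*s,18),0,.35,(0,255,255),1)
    for i in range(0,h,10):
        cv2.line(a,(0,i*s),(6,i*s),(0,255,255),1)
        if i%20==0: cv2.putText(a,str(y+i),(8,i*s+4),0,.35,(0,255,255),1)
    cv2.imwrite(o,a)
crop("pics/top0.png",200,118,112,90,7,"pics/rt.png")
crop("pics/side0.png",200,200,95,85,7,"pics/rs.png")
E
```

```text
(no output)
```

View pics/rt.png

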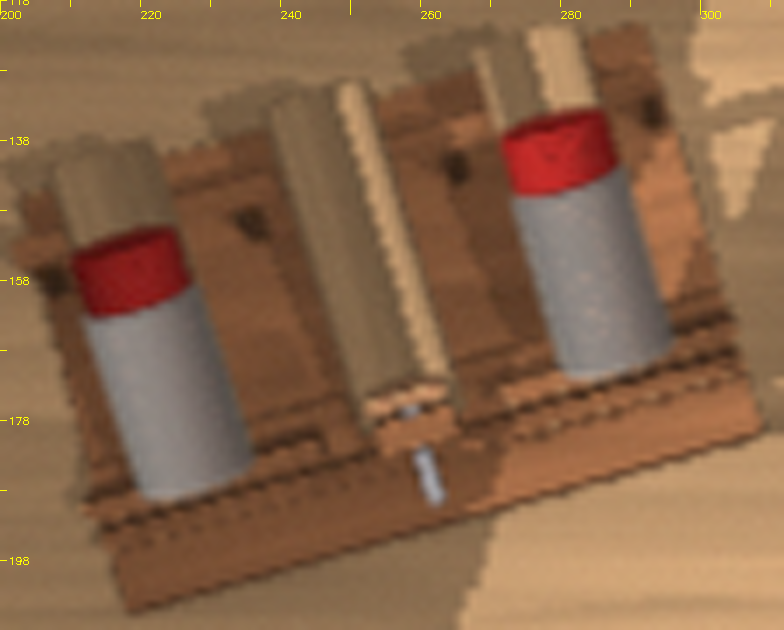

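View pics/rs.png

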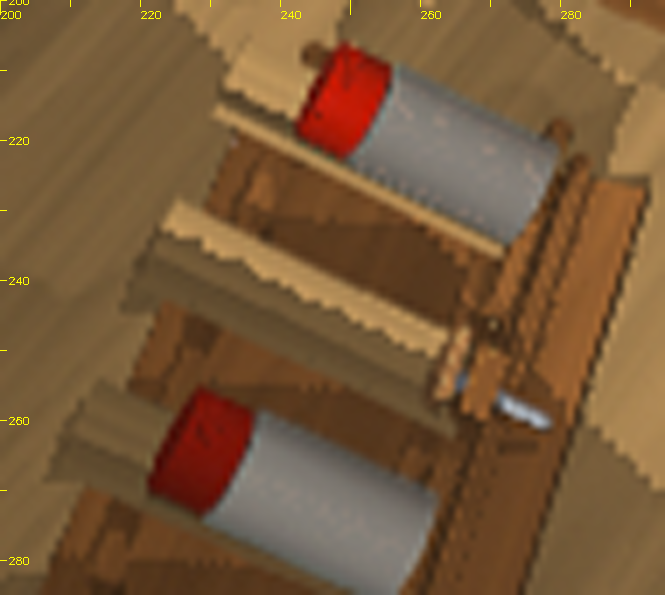

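```bash
cat > fit.py <<'E'
from h import *
from scipy.optimize import least_squares
def G(p): # groove frame
    return R.from_euler('z',p[3])*R.from_euler('y',-0.5)
pts=[((76,17,-15),'top',(238.5,133.5)),((76,17,-15),'side',(217.5,244)),((76,-17,-15),'top',(253,130)),((76,-17,-15),'side',(225,229)),
((-52,17,-15),'side',(264,262)),((-52,-17,-15),'top',(264.5,176)),((-52,-17,-15),'side',(264,247))]
lines=[(80,'top',(220,162),(227.5,186.2)),(-80,'top',(281,144.2),(287.5,169.5)),(-80,'side',(253.5,216),(276,228.5)),(80,'side',(233.5,265.7),(258,277.7))]
def res(p):
    o=p[:3];g=G(p);r=[]
    for q,c,px in pts: r+=list(proj(c,o+g.apply(np.array(q)/1000))-px)
    for y,c,a,b in lines:
        A=proj(c,o+g.apply([-.03,y/1000,0]));B=proj(c,o+g.apply([.03,y/1000,0]));n=np.array([-(B-A)[1],(B-A)[0]]);n/=np.linalg.norm(n)
        r+=[n@(np.array(a)-A),n@(np.array(b)-A)]
    return np.array(r)
s=least_squares(res,[.6,.2,.08,.3],loss='soft_l1')
print("groove",np.round(s.x,4));print(np.round(res(s.x),1).tolist())
np.save("groove.npy",s.x)
f=lambda c,q:np.round(proj(c,s.x[:3]+G(s.x).apply(q)),1)
print("slat -52 top",f('top',[-.052,0,-.0269]))
# back-check: board front right corner
print(onz('top',(309,179),.012),onz('top',(218,205.5),.012),onz('top',(293,121.5),.012))
# jar by segmentation
for c,(x0,y0,x1,y1) in (('top',(355,172,412,205)),('side',(312,155,356,196))):
    im=cv2.imread(f"pics/{c}0.png")[y0:y1,x0:x1];h=cv2.cvtColor(im,cv2.COLOR_BGR2HSV).astype(int)
    m=((h[...,1]<75)|((h[...,1]>190)&((h[...,0]<6)|(h[...,0]>174)))).astype(np.uint8)
    n,l,st,_=cv2.connectedComponentsWithStats(cv2.morphologyEx(m,cv2.MORPH_CLOSE,np.ones((3,3))));k=1+np.argmax(st[1:,4]);M=(l==k)
    ct=cv2.findContours(M.astype(np.uint8),0,1)[0][0]
    print(c,st[k],[np.round(v,1) for v in cv2.minAreaRect(ct)],(np.array(cv2.boxPoints(cv2.minAreaRect(ct)))+[x0,y0]).round(1).tolist())
    for row in M: print(''.join('.#'[v] for v in row))
E
python3 fit.py
```

```text
groove [0.5092 0.1759 0.0721 0.2626]
[-0.5, -0.8, 2.3, -5.1, -1.9, -0.8, -0.5, -0.5, 0.8, -0.9, 0.3, 0.2, 4.7, 3.5, -0.3, -0.4, 0.0, -0.4, 0.8, -0.1, 1.2, 1.0]
slat -52 top [258.4 176.7]
[0.47279705 0.03462305 0.012     ] [0.40363167 0.27405806 0.012     ] [0.63274526 0.07753871 0.012     ]
top [ 10   4  38  23 572] [array([28.9, 14.7]), array([36.6, 16. ]), np.float64(14.0)] [[364.2, 190.1], [368.1, 174.5], [403.6, 183.4], [399.8, 198.9]]Traceback (most recent call last):
  File "fit.py", line 29, in <module>
    for row in M: print(''.join('.#'[v] for v in row))
                        ~~~~~~~^^^^^^^^^^^^^^^^^^^^^^
  File "fit.py", line 29, in <genexpr>
    for row in M: print(''.join('.#'[v] for v in row))
                                ~~~~^^^
TypeError: string indices must be integers, not 'numpy.bool'
```

```bash
sed -i 's/^((-52,17,-15),.side.*$/((-52,-17,-15),"top",(264.5,176))]/; s/((76,17,-15),.side.,(217.5,244)),//; s/    for row in M.*$//' fit.py
cat >> fit.py <<'E'
    b=np.array(cv2.boxPoints(cv2.minAreaRect(ct)))+[x0,y0]
    d=[np.linalg.norm(b[0]-b[1]),np.linalg.norm(b[1]-b[2])]
    e=[(b[0]+b[1])/2,(b[2]+b[3])/2] if d[0]<d[1] else [(b[1]+b[2])/2,(b[3]+b[0])/2]
    w=[onz(c,q,.049) for q in e];v=w[0]-w[1];print(c,np.round(e,1).tolist(),"mid",np.round((w[0]+w[1])/2,4),"yaw",np.arctan2(v[1],v[0]),np.linalg.norm(v))
print("net mids",onz('top',(383.6,186.2),.049),onz('side',(333,173.7),.049),tri('top',(383.6,186.2),'side',(333,173.7)),tri('top',(366.7,181.2),'side',(325.6,184.9)))
print("susan",onz('top',(391.9,171.6),0),"others",onz('top',(399.6,146.7),.027),onz('top',(374.6,124.6),.027),onz('top',(428.5,144.3),.027))
E
python3 fit.py
```

```text
groove [0.5072 0.1753 0.0732 0.2561]
[-0.1, -0.3, -1.6, -0.2, 0.4, -0.9, 0.4, 0.9, -0.3, -0.3, -0.0, -0.3, 0.2, -0.5, 0.7, 0.7]
slat -52 top [258.5 177.4]
[0.47279705 0.03462305 0.012     ] [0.40363167 0.27405806 0.012     ] [0.63274526 0.07753871 0.012     ]
top [ 10   4  38  23 572] [array([28.9, 14.7]), array([36.6, 16. ]), np.float64(14.0)] [[364.2, 190.1], [368.1, 174.5], [403.6, 183.4], [399.8, 198.9]]
top [[366.2, 182.3], [401.7, 191.2]] mid [ 0.4427 -0.1588  0.049 ] yaw 1.310701315205192 0.09359195221841297
side [  7   7  30  28 419] [array([21.5, 20.6]), array([13.8, 32.8]), np.float64(49.8)] [[316.5, 180.9], [341.5, 159.7], [350.4, 170.2], [325.4, 191.4]]
side [[346.0, 165.0], [321.0, 186.1]] mid [ 0.4429 -0.1613  0.049 ] yaw -1.7992916416398566 0.11509036831311585
net mids [ 0.44404684 -0.15802276  0.049     ] [ 0.44786211 -0.16632739  0.049     ] [ 0.44247123 -0.15651987  0.06013234] [ 0.45250444 -0.11638999  0.04765706]
susan [ 0.49375953 -0.18732039  0.        ] others [ 0.55501229 -0.20629878  0.027     ] [ 0.6168615  -0.14173675  0.027     ] [ 0.56089362 -0.28311792  0.027     ]
```

```bash
cat > g.py <<'E'
from h import *
def frame(xd,zd): # tool quat with x=xd, z=zd
    return R.from_matrix(np.column_stack([xd,np.cross(zd,xd),zd]))
JM=np.array([.443,-.159,.049]);JY=1.31
gp=np.load("groove.npy");gp[3]=.262
GR=R.from_euler('z',gp[3])*R.from_euler('y',-.5)
def gw(x,y,z): return gp[:3]+GR.apply([x,y,z])
def qpick(s): return frame(s*np.array([np.cos(JY),np.sin(JY),0]),np.array([0,0,-1.])).as_quat()
def qplace(s): return frame(s*GR.apply([1,0,0]),-GR.apply([0,0,1])).as_quat()
E
python3 - <<'E'
from g import *
for s in(1,-1):
    for n,p,q in(("pick",JM+[0,0,.005],qpick(s)),("above",JM+[0,0,.12],qpick(s)),("pl",gw(.03,0,.005),qplace(s)),("plup",gw(.03,0,.1),qplace(s)),("low",gw(-.01,0,.005),qplace(s))):
        j=inverse_kinematics(p,q);print(s,n,np.round(p,3),None if j is None else np.round(j,2))
print(read_time_s(),read_finger_gap(),read_ft_force())
E
```

```text
1 pick [ 0.443 -0.159  0.054] [ 0.65  0.38 -0.43  2.14  0.25  0.67 -0.22]
1 above [ 0.443 -0.159  0.169] [ 0.7   0.18 -0.47  2.07  0.1   0.91 -0.09]
1 pl [0.53  0.181 0.092] [-0.91  0.28  0.5   2.3  -0.35  0.11 -1.44]
1 plup [0.486 0.17  0.175] [ 0.42  0.05 -0.89  2.3   0.41  0.35 -2.12]
1 low [0.496 0.172 0.073] [-1.1   0.3   0.68  2.39 -1.31  0.09 -0.51]
-1 pick [ 0.443 -0.159  0.054] [-0.8   0.97  1.37  2.2  -1.15  1.09 -2.17]
-1 above [ 0.443 -0.159  0.169] [-0.91  0.48  1.41  2.13 -0.57  1.   -2.59]
-1 pl [0.53  0.181 0.092] [ 0.17  0.33 -0.67  2.25  1.19  0.3   0.32]
-1 plup [0.486 0.17  0.175] [ 0.76  0.11 -1.24  2.29  0.56  0.37  0.91]
-1 low [0.496 0.172 0.073] [-0.25  0.26 -0.23  2.35  1.3   0.16  0.12]
1.6 0.08532177593415365 [ 0.06818193 -0.35796902 -0.54519984]
```

```bash
cat >> g.py <<'E'
JR=R.from_euler('z',JY)
def q_in(Rm,s,a): # tool tilted by a in jar frame Rm
    return (Rm*frame(s*np.array([np.cos(a),0,-np.sin(a)]),np.array([-np.sin(a),0,-np.cos(a)]))).as_quat()
E
python3 - <<'E'
from g import *
for a in(.25,.5):
  for s in(1,-1):
    for n,p,q in(("pick",JM+[0,0,.006],q_in(JR,s,a)),("above",JM+[0,0,.12],q_in(JR,s,a)),("pl",gw(.03,0,.006),q_in(GR,s,a)),("plup",gw(.03,0,.1),q_in(GR,s,a)),("low",gw(-.01,0,.006),q_in(GR,s,a))):
        j=inverse_kinematics(p,q);print(a,s,n,None if j is None else np.round(j,2))
E
```

```text
0.25 1 pick [ 0.53  0.4  -0.48  2.14  0.62  0.79 -0.66]
0.25 1 above [ 0.59  0.2  -0.53  2.08  0.42  0.99 -0.45]
0.25 1 pl [ 0.25  0.42 -0.76  2.08  0.62  0.58 -2.24]
0.25 1 plup [ 0.37  0.17 -0.86  2.13  0.29  0.67 -1.97]
0.25 1 low [ 0.29  0.41 -0.81  2.17  0.7   0.53 -2.33]
0.25 -1 pick [ 1.14  0.79 -1.25  2.12  1.11  1.18  2.15]
0.25 -1 above [ 1.18  0.42 -1.23  2.06  0.71  1.14  2.47]
0.25 -1 pl [ 0.18  0.39 -0.69  2.09  0.56  0.56  0.95]
0.25 -1 plup [ 0.57  0.23 -1.07  2.12  0.4   0.7   1.08]
0.25 -1 low [ 0.38  0.45 -0.91  2.16  0.79  0.57  0.74]
0.5 1 pick [ 0.41  0.49 -0.52  2.12  0.87  1.01 -0.98]
0.5 1 above [ 0.5   0.28 -0.6   2.07  0.69  1.15 -0.75]
0.5 1 pl [ 0.2   0.53 -0.74  1.9   0.45  0.88 -2.07]
0.5 1 plup [ 0.38  0.35 -0.92  1.95  0.33  0.99 -2.  ]
0.5 1 low [ 0.19  0.49 -0.7   2.    0.43  0.81 -2.07]
0.5 -1 pick [ 0.98  0.91 -1.25  2.1   1.28  1.48  1.95]
0.5 -1 above [ 1.    0.53 -1.24  2.05  0.96  1.38  2.2 ]
0.5 -1 pl [ 0.39  0.64 -0.99  1.9   0.65  0.97  0.93]
0.5 -1 plup [ 0.47  0.4  -1.03  1.95  0.4   1.01  1.09]
0.5 -1 low [ 0.4   0.6  -0.97  1.99  0.65  0.89  0.91]
```

```bash
cat >> g.py <<'E'
A=.25;S=1
E
python3 - <<'E'
from g import *
q=q_in(JR,S,A)
move_ptp(JM+[0,0,.12],q)
move_gripper(.066,30)
movel(JM+[0,0,.006],q,.12)
f0=read_ft_force()
move_gripper(.0,30)
print(read_finger_gap(),read_grasp_force(),read_ft_force()-f0,read_time_s())
movel(JM+[0,0,.02],q,.05)
movel(JM+[0,0,.14],q,.12)
pause(.3)
print(read_finger_gap(),read_grasp_force(),read_ft_force()-f0,read_time_s(),read_eef_pos())
for c in("top","side"):
    im=read_camera(c);cv2.imwrite(f"pics/{c}1.png",im[:,:,::-1])
    for n in("jar_mid","jar_lid"): print(c,n,[(np.round(d["at"],1).tolist(),round(d["confidence"],2)) for d in tip_of(c,n)])
    print([proj(c,JM+[0,0,.134]),proj(c,JM+[0,0,.134]+JR.apply([.046,0,0])),proj(c,JM+[0,0,.134]-JR.apply([.046,0,0]))])
a,b=[cv2.imread(f"pics/{c}1.png") for c in("top","side")]
w=[]
for im,c in((a,"top"),(b,"side")):
    u=np.clip(proj(c,JM+[0,0,.134]).astype(int),[60,60],[580,340]);w.append(cv2.resize(im[u[1]-60:u[1]+60,u[0]-60:u[0]+60],(400,400),interpolation=2));print(u-60)
cv2.imwrite("pics/held.png",np.hstack(w))
E
```

```text
0.04278278503942614 30.239151120185852 [-1.48474492  1.75681254  4.67647915] 5.3333
0.04326275267984643 30.70676565170288 [-0.38440019  0.09308472 -2.63224324] 7.2167 [ 0.44271811 -0.15888372  0.18846516]
top jar_mid [([444.5, 277.3], 0.96), ([249.8, 237.2], 0.92), ([226.3, 165.0], 0.71), ([388.2, 175.1], 0.64), ([392.7, 171.0], 0.31)]
top jar_lid [([459.7, 287.6], 0.8), ([236.1, 250.2], 0.66)]
[array([390.59912926, 175.01725528]), array([371.22821964, 170.18838881]), array([410.05107297, 179.8663223 ])]
side jar_mid [([337.2, 141.2], 0.88), ([421.4, 176.5], 0.82), ([314.8, 291.7], 0.64)]
side jar_lid [([435.6, 168.3], 0.93), ([322.5, 304.4], 0.83), ([323.7, 148.8], 0.82)]
[array([334.57542204, 141.52619431]), array([323.19842495, 149.95840732]), array([345.57143928, 133.3763496 ])]
[330 115]
[274  81]
```

View pics/held.png

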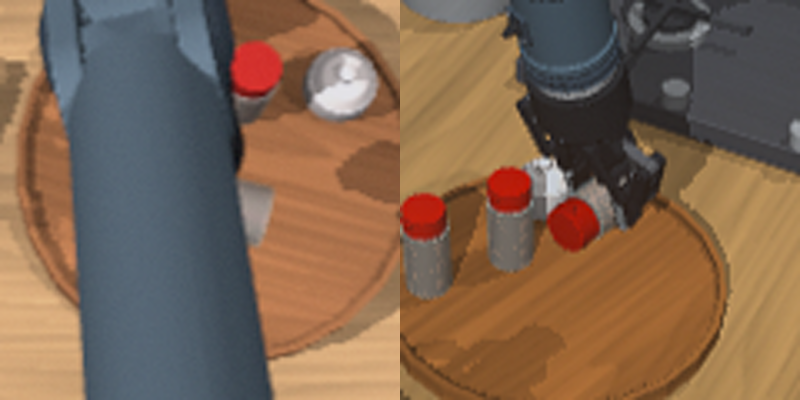

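The jar is held squarely: the side view shows the lid face at about (325,148), against a predicted (323,150), and the top view shows the foot at about (410,180), as predicted. Next I carry it over and lower it slowly by feel.

```bash
cat >> g.py <<'E'
QP=q_in(GR,S,A)
def fg():
    return GR.inv().apply(np.mean([read_ft_force() for _ in range(4)],0))
E
python3 - <<'E'
from g import *
movel(JM+[0,0,.2],q_in(JR,S,A),.15)
print(np.round(inverse_kinematics(gw(.036,0,.10),QP),2))
move_ptp(gw(.036,0,.10),QP)
movel(gw(.036,0,.03),QP,.1)
pause(.4)
f0=fg();np.save("f0.npy",f0);print("f0",f0,read_time_s(),GR.inv().apply(read_eef_pos()-gp[:3]))
z=.030
while z>-.006:
    z-=.0015;movel(gw(.036,0,z),QP,.03);pause(.05)
    f=fg()-f0
    if z<.016: print(round(z,4),np.round(f,2),np.round(GR.inv().apply(read_eef_pos()-gp[:3]),4))
    if f[2]>2.5 or abs(f[1])>3 or abs(f[0])>3: break
print(read_time_s(),read_finger_gap())
E
```

```text
[ 0.24  0.15 -0.72  2.12  0.24  0.67 -1.93]
f0 [-1.37015982  0.43608836 -1.58291303] 10.7417 [ 3.62196039e-02 -6.11469424e-05  3.02614581e-02]
0.015 [ 0.75 -0.99  0.53] [ 0.036  -0.      0.0149]
0.0135 [ 0.53 -0.87  0.18] [0.0359 0.     0.0135]
0.012 [ 0.24 -0.6   0.79] [ 0.0359 -0.      0.012 ]
0.0105 [ 1.08  0.39 -1.05] [0.036  0.     0.0105]
0.009 [-0.62  0.69 -0.17] [0.0359 0.     0.009 ]
0.0075 [0.58 0.12 1.71] [0.0362 0.0003 0.0076]
0.006 [-0.85  0.75 13.86] [0.0361 0.0008 0.0071]
15.5417 0.04302197790027785
```

```bash
python3 - <<'E'
from g import *
f0=np.load("f0.npy")
Z,Y=.0070,.0010
def st(x):
    movel(gw(x,Y,Z),QP,.03);pause(.05)
    f=np.mean([fg() for _ in range(3)],0)-f0
    print(round(x,4),np.round(f,2),np.round(GR.inv().apply(read_eef_pos()-gp[:3])*1000,1));return f
f=st(.036);h=[]
x=.036
while x>-.006:
    x-=.0012;f=st(x);h.append(f[0])
    base=np.median(h[:4])
    if f[0]-base>4.5 and len(h)>2: break
    if f[2]>8: Z+=.0003
    if f[2]<1.5: Z-=.0003
print(read_time_s(),read_finger_gap(),Z)
E
```

```text
0.036 [1.41 0.14 5.51] [36.3  1.1  7.1]
0.0348 [ 4.4  -0.33  5.02] [36.2  1.2  7.1]
0.0336 [4.9  0.12 5.53] [35.   0.9  7.1]
0.0324 [ 5.04 -0.34  5.97] [33.3  0.9  7.1]
0.0312 [ 3.67 -1.2   6.36] [32.1  0.9  7.1]
0.03 [ 4.85 -0.7   5.78] [30.9  0.9  7.1]
0.0288 [ 3.9  -0.74  6.36] [29.7  0.9  7.1]
0.0276 [ 4.82 -0.63  6.03] [28.5  0.9  7.1]
0.0264 [ 4.68 -0.93  5.89] [27.3  0.8  7.1]
0.0252 [ 4.96 -0.37  5.85] [26.1  0.8  7.1]
0.024 [ 4.4  -1.1   5.46] [24.9  0.9  7.1]
0.0228 [ 4.12 -0.69  6.17] [23.7  0.8  7.1]
0.0216 [ 5.33 -1.03  5.17] [22.5  0.8  7.1]
0.0204 [ 4.14 -0.3   6.34] [21.3  0.8  7.1]
0.0192 [ 5.17 -0.48  6.81] [20.1  0.8  7.1]
0.018 [ 4.14 -0.83  5.15] [18.9  0.8  7.1]
0.0168 [ 3.9  -1.39  5.49] [17.7  0.8  7.1]
0.0156 [ 4.59 -1.06  5.74] [16.5  0.8  7.1]
0.0144 [ 4.34 -0.75  6.53] [15.3  0.7  7.1]
0.0132 [ 3.95 -0.83  6.02] [14.1  0.7  7.1]
0.012 [ 4.36 -0.21  5.2 ] [12.9  0.7  7.1]
0.0108 [ 4.55 -1.95  6.32] [11.7  0.7  7.1]
0.0096 [ 5.34 -0.62  5.99] [10.5  0.7  7.1]
0.0084 [ 4.23 -0.14  6.01] [9.3 0.6 7.1]
0.0072 [ 5.03 -0.73  5.18] [8.3 0.7 7.1]
0.006 [ 4.91 -1.63  5.25] [7.8 0.7 7.1]
0.0048 [ 6.5  -1.79  5.85] [7.1 0.7 7.1]
0.0036 [ 6.02 -2.1   5.42] [6.5 0.6 7.1]
0.0024 [ 7.28 -1.89  5.37] [5.9 0.6 7.1]
0.0012 [ 6.81 -1.69  5.48] [5.3 0.6 7.1]
0.0 [ 7.43 -2.12  5.28] [4.6 0.6 7.1]
-0.0012 [ 8.85 -1.53  5.4 ] [4.  0.6 7.1]
-0.0024 [ 9.51 -1.9   5.28] [3.4 0.6 7.1]
25.4417 0.042831116825269355 0.007
```

Foot contact shows at x ≈ 8.5 mm, then a steady force ramp over about 5 mm of cork. I'll ease back to a light preload so the cork doesn't kick the jar away, then release.

```bash
python3 - <<'E'
from g import *
f0=np.load("f0.npy")
loc=lambda:GR.inv().apply(read_eef_pos()-gp[:3])*1000
x=-.0024
for i in range(12):
    e=loc()[0]
    if e>6.6: break
    x+=min(.0012,max(.0004,(6.9-e)/1000));movel(gw(x,.001,.0072),QP,.03);pause(.05)
f=np.mean([fg() for _ in range(4)],0)-f0;print(x,loc(),f,read_time_s())
g=.0428
for o in (.046,.050,.058): move_gripper(o,20)
pause(.3);print(read_finger_gap(),read_grasp_force(),loc(),fg()-f0)
e=loc()/1000
movel(gw(e[0],e[1],.05),QP,.08)
movel(gw(e[0]-.0,e[1],.16),QP,.15)
print(read_time_s())
move_ptp([.40,-.30,.3],q_in(JR,S,0))
w=[]
for c in("top","side"):
    im=read_camera(c);cv2.imwrite(f"pics/{c}2.png",im[:,:,::-1])
    u=proj(c,gw(.0,0,0)).astype(int);w.append(cv2.resize(im[u[1]-50:u[1]+50,u[0]-50:u[0]+50,::-1],(400,400),interpolation=2));print(u-50)
    for n in("jar_mid","jar_lid"): print(c,n,proj(c,gw(.0075 if n=="jar_mid" else .0535,.0007,.001)),[(np.round(d["at"],1).tolist(),round(d["confidence"],2)) for d in tip_of(c,n)])
cv2.imwrite("pics/placed.png",np.hstack(w));print(read_time_s())
E
```

```text
0.007969692391007888 [7.35699769 0.98141705 7.1534715 ] [ 0.90182843 -1.68844723  1.14962979] 28.1417
0.05815862118155337 0.0 [7.97070993 0.9999605  7.20139067] [ 0.90365842 -1.78092668  1.17422316]
30.6917
[203 111]
top jar_mid [251.97184134 158.53134832] [([246.9, 237.2], 0.75), ([253.5, 159.2], 0.71)]
top jar_lid [246.8795831  141.31147275] [([245.8, 142.2], 0.64), ([235.6, 250.3], 0.57)]
[201 194]
side jar_mid [249.20420986 242.97530641] [([317.5, 292.8], 0.9), ([246.4, 240.7], 0.6), ([420.9, 176.5], 0.59)]
side jar_lid [232.92696604 234.84610565] [([434.9, 171.1], 0.87), ([233.0, 233.0], 0.78), ([322.5, 306.5], 0.73)]
32.775
```

View pics/placed.png

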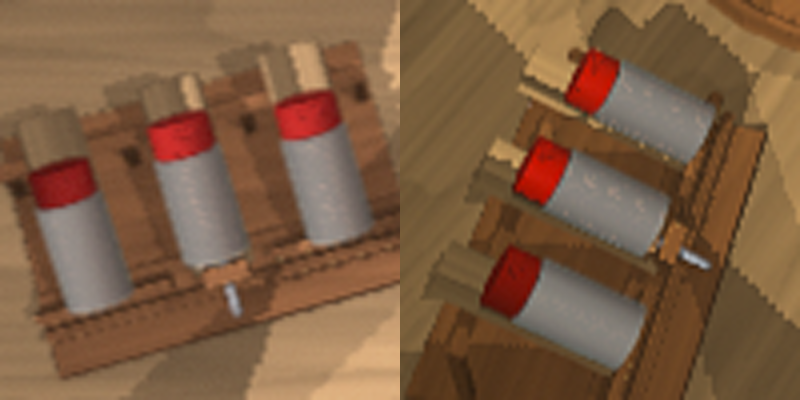

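The jar lies bedded lid-up. The pictures put its lid at top (246,142) and side (233,233), as predicted, and its foot appears to touch the block. The pictures can't resolve that contact to under a millimetre and the easing back was light, so I'll nudge the lid downhill with closed fingertips, back off slowly and hand in.

```bash
python3 - <<'E'
from g import *
P=[gw(.088,.001,.07),gw(.082,.001,.020)]
ok=all(inverse_kinematics(p,QP) is not None for p in P)
print(ok,read_time_s())
try:
  if ok:
    move_gripper(0,20);print(read_time_s())
    move_ptp(P[0],QP);movel(P[1],QP,.1);pause(.15)
    f0=fg();x=.082;print(f0,read_time_s())
    x=.074;movel(gw(x,.001,.02),QP,.03)
    while x>.055 and read_time_s()<42:
        x-=.001;movel(gw(x,.001,.02),QP,.03);f=fg()-f0
        print(round(x,4),np.round(f,1),np.round(GR.inv().apply(read_eef_pos()-gp[:3])*1000,1))
        if f[0]>4: break
    movel(gw(x+.008,.001,.02),QP,.02);movel(gw(x+.02,.001,.022),QP,.06)
except MotionError as e: print(e)
print(read_time_s(),fg()-f0);print(sign_off())
E
```

```text
True 32.775
33.3583
[-0.3170516   0.3057567   0.49044876] 36.0833
0.073 [ 0.2 -0.9 -0.4] [73.  1. 20.]
0.072 [-0.3 -1.2 -0.8] [71.9  1.  20. ]
0.071 [-0.4 -0.5 -0.2] [70.8  1.  20. ]
0.07 [ 1.2 -1.3 -1.4] [70.  1. 20.]
0.069 [ 1.5 -0.3 -0.2] [69.8  1.  20.1]
0.068 [ 3.3 -0.3 -0.8] [68.9  1.1 20.1]
0.067 [ 5.2 -0.  -1.1] [68.   1.2 20.1]
39.15 [ 0.57215949 -0.28900321 -0.54444636]
the job is handed in; nothing more can be done
None
```

The job is handed in at about 39 s of the 45 s: the jar lies lid-up in the middle groove, with its foot pushed against the end block by feel and then released; the judge's result was not reported, and I took no picture after a final nudge on the lid.

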